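Weigh a tub of pipe offcuts on a sprung hand scale

TASK

Take the orange hand scale from its wooden rest, hook it under the wire bail of the blue tub of pipe offcuts and gently lift until the tub hangs steady just clear of the bench, about 12 mm and never as much as 40 mm, for two seconds so that the pull can be read. Then gently set the tub back down where it stood, unhook it, and hang the scale back on its rest. Lift the tub by the scale only, do not force or jerk anything, and leave the other things on the bench alone.

Things in the scene. Friction and masses are not known exactly. Their poses are not given: they have to be found in the camera images.
- scale: Orange sprung hand scale, 240 g with hook, hanging upright on its rest. Origin: centre of its black rubber grip bar, 100 (its x) by 24 (y) by 24 (z) mm, to be gripped across y from above. z points up. Below the bar the case, 44 (x) by 20 (y) mm, reaches down to 92 mm below the origin; the hook sticks out of it. A red pointer on the case moves down with the pull.
- hook: The scale's hook, 7 mm round bar bent in the scale's x-z plane, open to +x. It slides down out of the case on a spring, 1 mm per 0.12 N of pull (stop at 75 mm, 9 N). Origin: upper face of the bottom of the bend, where a load rests, straight under the grip bar, 144 mm below its centre when unloaded. Axes as the scale's.
- hook_tip (a point): Middle of the hook bar's free end, 17 mm above hook's origin and 14 mm out along +x (bar top at 20 mm). On the -x side the shank runs 12 mm out up to 37 mm above that origin, then leans back to the middle at 47 mm; the unloaded case begins at 52 mm. A bail comes in over the tip from +x, its middle 25 to 36 mm above hook's origin, then sinks into the bend.
- tub: Blue open tub with grey pipe offcuts in it, 110 (its x) by 150 (its y) by 45 mm high (pipes up to 64 mm), weight unknown, between 2.3 and 7.9 N. Origin: centre of its underside, at height 0 on the bench. A rigid wire bail of 8 mm round bar arches over it along its y.
- bail_top (a point): Middle of the bar at the top of the tub's bail, 112 mm above the tub's underside, over its centre. From there the bail slopes down to 95 mm at 71 mm to each side along the tub's y, and then straight down to the tub's ends.
- rest: Fixed plywood rest. Origin: centre of its underside on the bench; base 124 (its x) by 90 by 10 mm. Two posts, 12 mm thick in x and 44 mm wide in y, stand 40 mm to each side along its x, tops at 153 mm; lips 8 mm high on the tops leave a 34 mm wide channel along x for the grip bar.
- cradle (a point): Where the grip bar's centre lies when the scale hangs on the rest: 165 mm above the rest's origin, bar along the rest's x, either way round, case and hook between the posts, which leave both y sides open.
- pipe_upright: Bystander: grey pipe piece on end, 42 mm across, 95 mm high. Origin: centre of its underside.
- disc_stack: Bystander: stack of dark wooden discs, 64 mm across, 36 mm high. Origin: centre of its underside.
- screw_tray: Bystander: clear open tray, 90 by 120 by 30 mm. Origin: centre of its underside.
- wrench: Bystander: steel open-end wrench lying on the bench, about 180 mm long. Origin: on its underside.
- pipe_clip: Bystander: white half-round pipe clip standing on its two ends, 44 mm wide, 26 mm high. Origin: middle of its foot.
Things that resemble listed ones, but are neither listed nor needed, are in the scene too. What is shaped like the scale but pink or purple is not meant.

How it is judged:
By the outcome, as a careful person would: the job done as asked, in the order asked, and still so for the second after the job is handed in, with the robot touching nothing.
It also fails if it takes over 72 s, if anything falls off the work surface, if the arm or the gripper's body presses on something with over 40 N, if the wrist force passes 120 N, or if a joint passes its speed limit or range.

ROBOT

A 7-joint arm with a two-finger parallel gripper is mounted at the origin on the work surface. World frame = base frame: x ahead of the robot, y to its left, z up, the work surface at z = 0. Lengths are in m, angles in rad, forces in N, time in s.
With the tool pointing down it reaches from about 0.4 to 0.85 m from the base axis. Payload 10.4 kg.
Tool frame: the origin (TCP) lies between the finger pads; the fingertips stand 17 mm ahead of it and the grasp point (between the pads) lies 2 mm behind it; z points along the fingers, y is the direction in which the jaws open and shut (so a half turn about z gives the same grasp; the last joint's range is limited). The gripper opens to 85 mm and grips with 20 to 120 N. Pads are 22 mm wide; open, the fingers measure 114 mm over their backs; the gripper's body (76 mm by 85 mm) begins 54 mm behind the grasp point. The pads swing forward as they close: fully open they stand 13 mm farther back than shut.
Start: joints at [1.243, 0.332, -0.065, 1.46, 0.022, 1.35, -0.088], TCP at [0.188, -0.596, 0.248] pointing down, gripper open.
Joint ranges: [-2.6, 2.6], [-0.5, 2.12], [-1.47, 1.34], [0.16, 2.42], [-1.27, 4.41], [0.06, 2.06], [-2.6, 2.6]. Speed limits (rad/s): [2.22, 2.22, 2.79, 2.79, 3.14, 3.14, 3.14].

INTERFACE

Orientations are given as a unit quaternion [x, y, z, w].
In Python, from workcell import manip gives the robot as it stands.
- The arm moves only by the tool jog_arm, never from a script. Its argument "steps" is one flat list of numbers, 5 for each row, row after row: the finger opening in m, from 0 to 0.0854, then the shift along the tool's x, y, z in m, then the turn about the tool's z in rad. In form: [gripper, x, y, z, twist, gripper, x, y, z, twist, ...]. A call has exactly 10 rows; each row is the pose to reach, as a shift and turn from the pose commanded when the call began, along the tool's axes at that moment; what a row does not reach only later rows make up. A row lasts 1/10 s, in which the tool goes at most 50 mm and 8.59 degrees, less where a joint would pass 70% of its speed; a pose out of reach is approached as far as the arm can. A call with a gripper value outside its range is refused whole. The fingers move at their own pace and stop on an object; "grip_force" is the grip in N (left out, the last holds). Time passes only in rows, so rows that repeat a pose let the fingers close, or fill a call up. It gives the time, the measured TCP pose, the force and the opening at its end, in the units of the state.
- manip.get_obs(): the state, without advancing time (a new reading comes with each control period).
- manip.camera(name): name is "scene" or "top" or "wrist"; returns (picture, depth): 384x512x3 uint8, red, green, blue; 384x512 float32, m along the optical axis (not along the pixel's ray), 0 where there is no reading.
- manip.calibration(name): a dict with "mtx" (3x3 intrinsics, pixels), "k1" (the pictures are not rectified: a ray, as slopes to the right and down, at radius r is drawn at 1 + k1 r^2 times it, then the intrinsics apply), "world_to_cam" (4x4, takes a point from world to camera coordinates). Camera axes: x right, y down, z forward; pixel columns grow to the right and rows downward; lengths in m; the calibration is good to about 2 mm. A picture is of the moment at which its call begins: read the wrist's pose just before it. calibration takes no time and is no camera call; for the wrist camera it gives the pose at the moment of the call.
- manip.hand_in(): hands the job in, once; it reports no verdict.
The state is a dict: "clock": time; "joint_pos": joint angles; "joint_velocities": joint speeds; "tau": joint torques, N m; "position": TCP position; "ee_rot": TCP orientation; "ft_force": force on the tool from outside, world axes, zero at the start; "torque": the same for the moment, N m; "grip_width": opening from 0.0 (shut) to 1.0 (fully open).
Only numpy, scipy, OpenCV 4.12 (cv2) and the standard library are available. Lean on these libraries where they do the work, as an engineer would, in place of code of your own. Each camera call takes 0.05 s, during which the arm holds its last target.

## Working session

There is one attempt and no reset: what is moved stays moved. The work goes in short steps, Python scripts to look and compute and a tool call to move; the robot and the scene stay as the last step left them, time stands still between calls to the robot, and variables do not carry over. Pictures are saved under pics/ and viewed, and the job is handed in when it is done.

Besides the shell and the picture viewer there is one more tool, called after ">>>" as name(argument=value, ...) on one line, values as JSON. jog_arm: Moves the arm, as the interface text tells. Its arguments: {"type":"object","properties":{"steps":{"type":"array"},"grip_force":{"type":"number"}},"required":["steps"]}

```bash
mkdir -p pics; ls; cat > h.py <<'E'
import numpy as np, cv2
from workcell import manip
def shot(n):
    cal=manip.calibration(n); p,d=manip.camera(n); return p,d,cal
def save(p,f): cv2.imwrite('pics/'+f,cv2.cvtColor(p,cv2.COLOR_RGB2BGR))
def ray(cal,u,v):
    K=np.array(cal['mtx']);k1=cal['k1'];M=np.array(cal['world_to_cam'])
    d=np.array([(u-K[0,2])/K[0,0],(v-K[1,2])/K[1,1]]);s=d.copy()
    for _ in range(30): s=d/(1+k1*(s@s))
    R=M[:3,:3];o=-R.T@M[:3,3]
    return o,R.T@np.array([s[0],s[1],1])
def onz(cal,u,v,z):
    o,r=ray(cal,u,v); return o+r*(z-o[2])/r[2]
def atd(cal,u,v,d):
    o,r=ray(cal,u,v); return o+r*d
def proj(cal,P):
    K=np.array(cal['mtx']);k1=cal['k1'];M=np.array(cal['world_to_cam'])
    c=M[:3,:3]@np.array(P)+M[:3,3];s=c[:2]/c[2];s=s*(1+k1*(s@s))
    return K[0,0]*s[0]+K[0,2],K[1,1]*s[1]+K[1,2]
def tri(c1,p1,c2,p2):
    o1,r1=ray(c1,*p1);o2,r2=ray(c2,*p2)
    t=np.linalg.lstsq(np.c_[r1,-r2],o2-o1,rcond=None)[0]
    a=o1+r1*t[0];b=o2+r2*t[1];return (a+b)/2,np.linalg.norm(a-b)
E
python3 - <<'E'
from h import *
import pickle
for n in ['scene','top']:
    p,d,c=shot(n);save(p,n+'1.png');pickle.dump((p,d,c),open(n+'1.pkl','wb'))
    M=np.array(c['world_to_cam']);print(n,-M[:3,:3].T@M[:3,3])
print(manip.get_obs())
E
```

```text
pics
scene [ 1.30055365 -0.47700577  0.70760881]
top [ 0.47448704 -0.00505045  1.25843832]
{'clock': 0.1, 'joint_pos': array([ 1.24341747,  0.33281285, -0.06467862,  1.46088266,  0.02159615,
        1.34989802, -0.08850408]), 'joint_velocities': array([ 0.0010973 , -0.00203121, -0.00020065, -0.00045238, -0.00024838,
       -0.00033003,  0.00127319]), 'tau': array([ 1.89030339e-03, -6.26743197e+01,  4.96953714e-02, -3.92432320e+01,
        1.64520275e-02,  6.90663495e-03, -5.86493286e-06]), 'position': array([ 0.18744037, -0.59589031,  0.24758072]), 'ee_rot': array([ 9.88411383e-01,  1.51797604e-01, -1.30180804e-04, -6.39773354e-04]), 'ft_force': array([ 0.40270514, -0.23873075,  0.36459782]), 'torque': array([ 0.00406944, -0.00304176, -0.00788846]), 'grip_width': 1.001801205169826}
```

View pics/scene1.png

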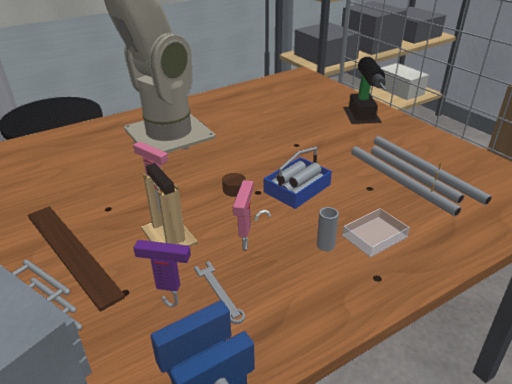

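View pics/top1.png

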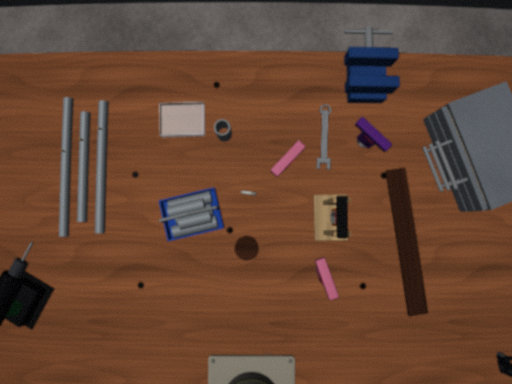

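```bash
python3 - <<'E'
from h import *
import pickle
p,d,c=pickle.load(open('scene1.pkl','rb'));q,e,f=pickle.load(open('top1.pkl','rb'))
r=lambda a:cv2.resize(a,None,fx=4,fy=4,interpolation=cv2.INTER_CUBIC)
save(np.hstack([r(p[140:260,125:225]),r(q[170:290,280:380])]),'c1.png')
save(np.hstack([r(p[130:230,240:340]),r(q[170:270,145:245])]),'c2.png')
E
```

```text
(no output)
```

View pics/c1.png

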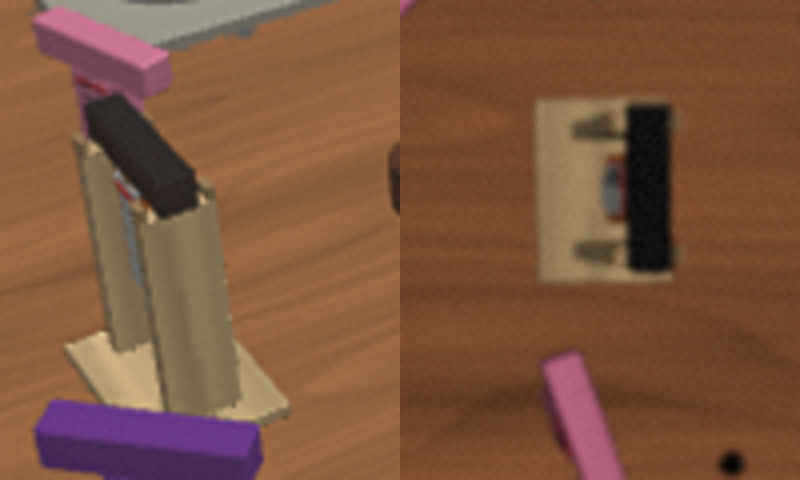

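View pics/c2.png

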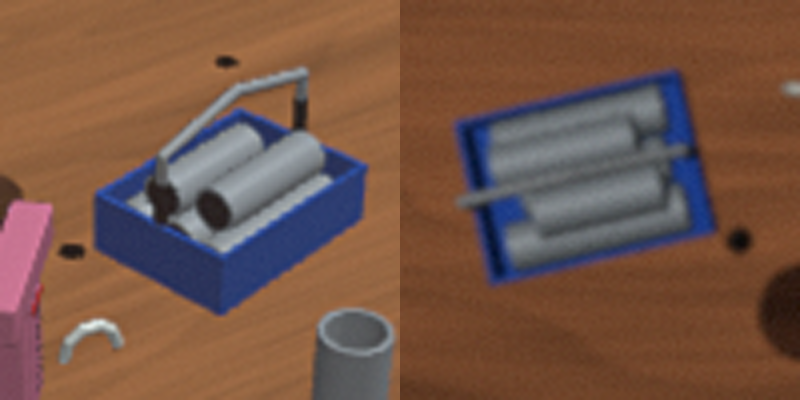

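```bash
cat > m1.py <<'E'
from h import *
import pickle
p,d,c=pickle.load(open('top1.pkl','rb'))
hsv=cv2.cvtColor(p,cv2.COLOR_RGB2HSV)
def rect(m,z,name):
    cs,_=cv2.findContours(m.astype(np.uint8),cv2.RETR_EXTERNAL,cv2.CHAIN_APPROX_NONE)
    k=max(cs,key=cv2.contourArea)[:,0,:]
    W=np.array([onz(c,u,v,z)[:2] for u,v in k]).astype(np.float32)
    r=cv2.minAreaRect(W*1000);print(name,r,'pix',k.mean(0)); return r
box=np.zeros(p.shape[:2],bool);box[185:250,300:360]=1
v=hsv[...,2]
m=(v<40)&box; 
print('bar depth z', np.median([atd(c,341,y,d[y,341])[2] for y in range(205,230)]))
rect(m,0.177,'bar')
blue=(hsv[...,0]>105)&(hsv[...,0]<130)&(hsv[...,1]>120)
b2=np.zeros_like(box);b2[180:250,145:235]=1
m=blue&b2; m=cv2.morphologyEx(m.astype(np.uint8),cv2.MORPH_CLOSE,np.ones((15,15)))
rect(m,0.045,'tub')
for n,(u,w) in dict(pink1=(288,158),pink2=(326,278),purple=(374,133),disc=(247,247),pipe=(222,120)).items():
    print(n,atd(c,u,w,d[w,u]))
# bail
for u in range(160,222,4):
    col=[(atd(c,u,w,d[w,u])) for w in range(195,230)]
    h=[x for x in col if x[2]>0.085]
    if h: print(u,np.mean(h,0).round(4),len(h))
E
python3 m1.py
```

```text
bar depth z 0.1769984394974382
bar ((484.4145202636719, -209.09661865234375), (90.88062286376953, 23.417457580566406), 0.15535886585712433) pix [341.69148936 216.5       ]
tub ((491.4421081542969, 160.93798828125), (106.24149322509766, 148.73216247558594), 13.692316055297852) pix [190.85945946 213.8972973 ]
pink1 [ 0.62356848 -0.08488021  0.15784711]
pink2 [ 0.33941775 -0.17454877  0.15715322]
purple [ 0.68541473 -0.29273217  0.15790638]
disc [0.40507151 0.01395946 0.03246843]
pipe [0.7290663  0.07787244 0.09351676]
160 [0.4749 0.2308 0.0981] 3
164 [0.4774 0.2198 0.1033] 3
168 [0.48   0.2097 0.1036] 3
172 [0.4825 0.1996 0.1047] 3
176 [0.485  0.1889 0.1089] 3
180 [0.4875 0.1784 0.1124] 3
184 [0.49   0.1685 0.1121] 3
188 [0.4924 0.1582 0.1152] 3
192 [0.4899 0.1103 0.3992] 4
196 [0.4975 0.139  0.111 ] 3
200 [0.5001 0.1295 0.1084] 3
204 [0.5027 0.1201 0.1036] 3
208 [0.5053 0.1103 0.1022] 3
212 [0.5002 0.0795 0.3307] 5
216 [0.508  0.0909 0.0959] 3
```

```bash
python3 - <<'E'
from h import *
p,d,c=shot('wrist');save(p,'w1.png')
M=np.array(c['world_to_cam']);R=M[:3,:3];print('cam',-R.T@M[:3,3],'fwd',R[2],'right',R[0]);print(c['mtx'],c['k1'])
o=manip.get_obs();print(o['position'])
from scipy.spatial.transform import Rotation as Ro
T=Ro.from_quat(o['ee_rot']).as_matrix();print(T)
for P in [(0.434,-0.209,.2),(0.484,-0.209,.165)]: print(T.T@(np.array(P)-o['position']))
E
```

```text
cam [ 0.26334887 -0.57282815  0.37360496] fwd [-0.29633794 -0.09134725 -0.95070474] right [ 0.29973696 -0.95402026 -0.00176322]
[[336.77592156   0.         252.15618611]
 [  0.         336.77592156 194.97507949]
 [  0.           0.           1.        ]] -0.04563112693267992
[ 0.18746067 -0.59594569  0.24770979]
[[ 9.53905596e-01  3.00106567e-01 -4.01949774e-04]
 [ 3.00106827e-01 -9.53905042e-01  1.03136052e-03]
 [-7.39038503e-05 -1.10444845e-03 -9.99999387e-01]]
[ 0.35130381 -0.29506868  0.04800975]
[ 0.39900168 -0.2800247   0.08298963]
```

View pics/w1.png

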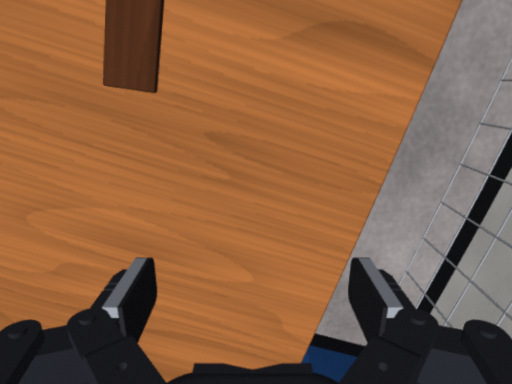

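>>> jog_arm(steps=[0.085,0.01,-0.01,-0.01,0.01,0.085,0.035,-0.03,-0.02,0.03,0.085,0.065,-0.06,-0.03,0.06,0.085,0.1,-0.09,-0.04,0.09,0.085,0.135,-0.12,-0.05,0.12,0.085,0.17,-0.155,-0.052,0.15,0.085,0.205,-0.19,-0.052,0.18,0.085,0.24,-0.22,-0.052,0.21,0.085,0.275,-0.25,-0.052,0.24,0.085,0.31,-0.28,-0.052,0.27])

```text
clock: 1.15
position: [0.3998, -0.2334, 0.3012]
ee_rot: [1.0, 0.017, 0.0, 0.001]
ft_force: [0.9, -1.5, 0.3]
grip_width: 1.0
```

>>> jog_arm(steps=[0.085,0.02,-0.03,0,0.01,0.085,0.04,-0.06,0,0.02,0.085,0.06,-0.09,0,0.03,0.085,0.075,-0.12,0,0.035,0.085,0.09,-0.145,0,0.035,0.085,0.1,-0.165,0,0.035,0.085,0.106,-0.178,0,0.035,0.085,0.106,-0.182,0,0.035,0.085,0.106,-0.182,0,0.035,0.085,0.106,-0.182,0,0.035])

```text
clock: 2.15
position: [0.4984, -0.0512, 0.3005]
ee_rot: [1.0, -0.001, 0.0, 0.0]
ft_force: [0.1, -0.6, 0.4]
grip_width: 0.996
```

```bash
python3 - <<'E'
from h import *
import pickle
p,d,c=shot('wrist');save(p,'w2.png');pickle.dump((p,d,c),open('w2.pkl','wb'))
o=manip.get_obs();print(o['position'],o['joint_pos'])
u,v=map(int,proj(c,(0.484,-0.209,.08)));print(u,v)
a=p[max(0,v-100):v+90,max(0,u-90):u+100]
save(cv2.resize(a,None,fx=3,fy=3,interpolation=cv2.INTER_CUBIC),'w2c.png')
E
```

```text
[ 0.49849849 -0.05144139  0.30048   ] [ 0.60463555  0.07290378 -0.61800048  1.67138009  0.04356672  1.41079975
 -1.5915064 ]
398 177
```

View pics/w2.png

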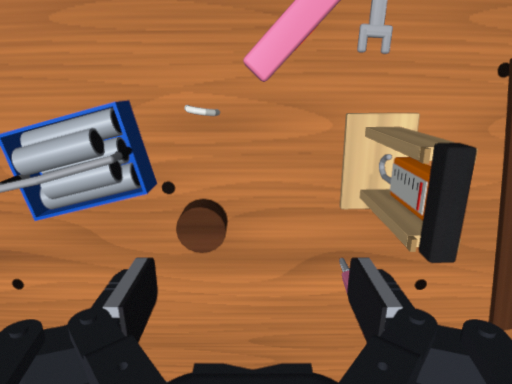

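View pics/w2c.png

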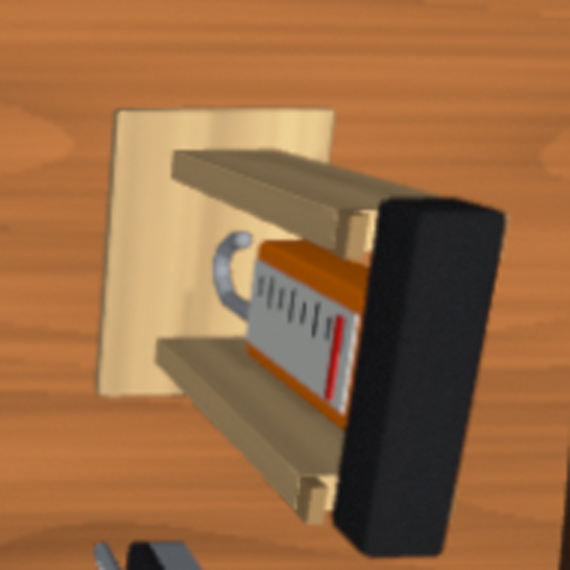

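```bash
python3 - <<'E'
from h import *
import pickle
for f,box in [('w2.pkl',(130,270,410,480)),('top1.pkl',(190,245,330,352))]:
    p,d,c=pickle.load(open(f,'rb'));pts=[]
    for v in range(box[0],box[1]):
        for u in range(box[2],box[3]):
            if p[v,u].max()<60 and d[v,u]>0:
                P=atd(c,u,v,d[v,u])
                if .170<P[2]<.185: pts.append(P)
    P=np.array(pts);print(f,len(P),P.min(0),P.max(0),np.median(P[:,2]),cv2.minAreaRect((P[:,:2]*1000).astype(np.float32)))
# bail both
p,d,c=pickle.load(open('w2.pkl','rb'));pts=[]
for v in range(130,210):
    for u in range(0,140):
        P=atd(c,u,v,d[v,u])
        if .09<P[2]<.13: pts.append(P)
P=np.array(pts);print(len(P));print(P[::max(1,len(P)//25)].round(4))
E
```

```text
w2.pkl 3652 [ 0.43640106 -0.22349993  0.17002761] [ 0.53533332 -0.19962544  0.17958168] 0.1771066919409374 ((485.8237609863281, -211.62771606445312), (99.01031494140625, 23.621339797973633), 0.44247326254844666)
top1.pkl 403 [ 0.43657238 -0.22164892  0.17065346] [ 0.53244519 -0.19782532  0.18254756] 0.17690167463512418 ((484.37200927734375, -209.18482971191406), (95.7568588256836, 23.1114559173584), 1.241300106048584)
985
[[0.5124 0.0898 0.0954]
 [0.51   0.0878 0.0986]
 [0.5082 0.0937 0.0997]
 [0.5067 0.1113 0.1017]
 [0.5058 0.1041 0.1022]
 [0.5047 0.0972 0.1021]
 [0.5036 0.1241 0.1055]
 [0.5026 0.1191 0.1057]
 [0.5015 0.1144 0.1054]
 [0.5003 0.1396 0.1081]
 [0.4997 0.1347 0.1099]
 [0.4982 0.1308 0.1082]
 [0.497  0.1254 0.1073]
 [0.4966 0.1517 0.113 ]
 [0.4953 0.1453 0.1122]
 [0.4945 0.141  0.1129]
 [0.4925 0.1392 0.1096]
 [0.4914 0.1737 0.1122]
 [0.4909 0.1705 0.1142]
 [0.49   0.1692 0.1148]
 [0.4889 0.1697 0.1145]
 [0.4875 0.173  0.1131]
 [0.4866 0.1739 0.1136]
 [0.4853 0.1706 0.1126]
 [0.482  0.1922 0.1082]
 [0.4776 0.2079 0.1043]]
```

>>> jog_arm(steps=[0.085,-0.002,0.015,0,0,0.085,-0.005,0.04,0.01,0,0.085,-0.008,0.07,0.02,0,0.085,-0.01,0.1,0.03,0,0.085,-0.012,0.13,0.04,0,0.085,-0.013,0.15,0.045,0,0.085,-0.013,0.16,0.05,0,0.085,-0.013,0.16,0.05,0,0.085,-0.013,0.16,0.05,0,0.085,-0.013,0.16,0.05,0])

```text
clock: 3.2
position: [0.4863, -0.2092, 0.2509]
ee_rot: [1.0, 0.001, 0.0, 0.0]
ft_force: [0.3, -0.5, -0.4]
grip_width: 0.995
```

```bash
python3 - <<'E'
from h import *
o=manip.get_obs()
p,d,c=shot('wrist');save(p,'w3.png')
print(o['position'])
m=p.max(2)<60; pts=[]
for v in range(60,384):
    for u in range(120,400):
        if m[v,u]:
            P=atd(c,u,v,d[v,u])
            if .173<P[2]<.181: pts.append(P)
P=np.array(pts);print(len(P),P.min(0),P.max(0),cv2.minAreaRect((P[:,:2]*1000).astype(np.float32)))
E
```

```text
[ 0.48631189 -0.20920122  0.25085366]
5073 [ 0.43645132 -0.22468865  0.17325708] [ 0.53480708 -0.20123959  0.17971601] ((485.7037658691406, -212.83438110351562), (98.2151107788086, 23.19148063659668), 1.0717999935150146)
```

View pics/w3.png

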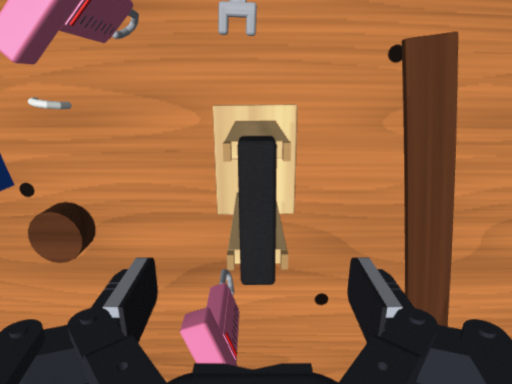

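>>> jog_arm(steps=[0.085,0,0.001,0.008,0,0.085,0,0.002,0.022,0,0.085,0,0.003,0.038,0,0.085,0,0.003,0.054,0,0.085,-0.001,0.003,0.068,0,0.085,-0.001,0.003,0.079,0,0.085,-0.001,0.003,0.086,0,0.085,-0.001,0.003,0.088,0,0.085,-0.001,0.003,0.088,0,0.06,-0.001,0.003,0.088,0], grip_force=50)

```text
clock: 4.25
position: [0.4852, -0.2136, 0.1629]
ee_rot: [1.0, -0.0, 0.0, 0.0]
ft_force: [-0.8, 0.0, 0.5]
grip_width: 0.853
```

```bash
python3 - <<'E'
from h import *
p,d,c=shot('wrist');save(p,'w4.png')
o=manip.get_obs();print(o['position'],o['ft_force'],o['grip_width'])
E
```

```text
[ 0.48522076 -0.21362949  0.16295413] [-0.96657658  0.34669454 -0.81935484] 0.7697440697934067
```

View pics/w4.png

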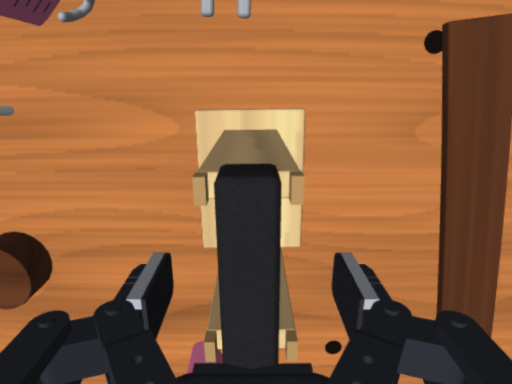

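>>> jog_arm(steps=[0.055,0,-0.001,0,0,0.05,0,-0.001,0,0,0.045,0,-0.001,0,0,0.04,0,-0.001,0,0,0.035,0,-0.001,0,0,0.03,0,-0.001,0,0,0.025,0,-0.001,0,0,0.02,0,-0.001,0,0,0.015,0,-0.001,0,0,0.01,0,-0.001,0,0])

```text
clock: 5.3
position: [0.485, -0.2125, 0.1625]
ee_rot: [1.0, -0.0, 0.0, 0.0]
ft_force: [-0.0, 0.1, 3.1]
grip_width: 0.271
```

>>> jog_arm(steps=[0.01,0,0,0,0,0.01,0,0,-0.002,0,0.01,0,0,-0.006,0,0.01,0,0,-0.012,0,0.01,0,0,-0.022,0,0.01,0,0,-0.035,0,0.01,0,0,-0.05,0,0.01,0,0,-0.065,0,0.01,0,0,-0.08,0,0.01,0,0,-0.09,0])

```text
clock: 6.3
position: [0.4853, -0.2126, 0.2546]
ee_rot: [1.0, -0.0, 0.001, 0.001]
ft_force: [0.8, -0.6, -2.2]
grip_width: 0.267
```

```bash
python3 - <<'E'
from h import *
p,d,c=shot('scene')
o=manip.get_obs();print(o['position'],o['ft_force'],o['torque'],o['grip_width'])
q,e,f=shot('wrist')
save(np.hstack([cv2.resize(p[60:260,80:240],None,fx=2.4,fy=2.4),cv2.resize(q,None,fx=.8,fy=.8)[:300]]) if 0 else cv2.resize(p[40:260,60:280],None,fx=2.6,fy=2.6),'s5.png');save(q,'w5.png')
E
```

```text
[ 0.4857615  -0.21275471  0.25574127] [ 0.24252839 -0.46392587 -1.31059701] [-0.05746761 -0.09296456  0.0059474 ] 0.2705491078027011
```

View pics/s5.png

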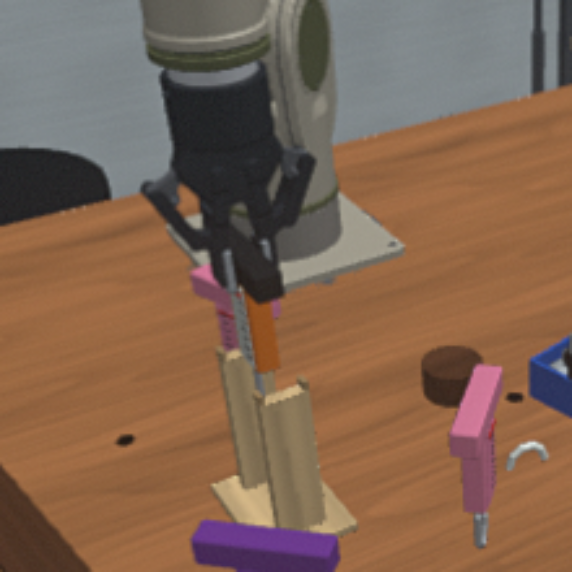

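View pics/w5.png

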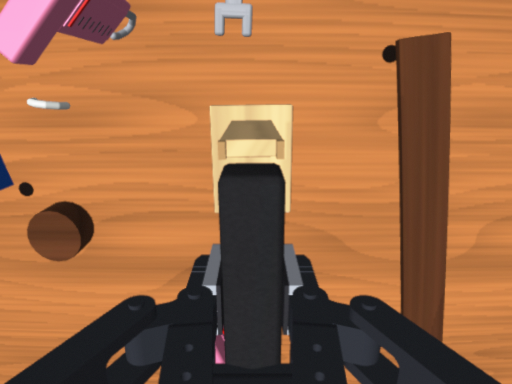

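>>> jog_arm(steps=[0.01,0,-0.005,0,0,0.01,-0.002,-0.02,0,-0.01,0.01,-0.006,-0.045,0,-0.03,0.01,-0.012,-0.075,0,-0.05,0.01,-0.018,-0.105,0,-0.075,0.01,-0.025,-0.135,0,-0.1,0.01,-0.032,-0.165,0,-0.125,0.01,-0.04,-0.195,0,-0.15,0.01,-0.047,-0.225,0,-0.175,0.01,-0.053,-0.255,0,-0.195])

```text
clock: 7.4
position: [0.4306, 0.0452, 0.2522]
ee_rot: [0.995, 0.099, -0.0, 0.0]
ft_force: [0.3, -1.3, -2.6]
grip_width: 0.276
```

>>> jog_arm(steps=[0.01,0,-0.025,0,-0.01,0.01,0,-0.048,0,-0.02,0.01,0.001,-0.068,0,-0.03,0.01,0.001,-0.083,0,-0.038,0.01,0.002,-0.093,0,-0.041,0.01,0.002,-0.098,0,-0.041,0.01,0.002,-0.099,0,-0.041,0.01,0.002,-0.099,0,-0.041,0.01,0.002,-0.099,0,-0.041,0.01,0.002,-0.099,0,-0.041])

```text
clock: 8.4
position: [0.4148, 0.1395, 0.2522]
ee_rot: [0.993, 0.117, -0.0, 0.0]
ft_force: [0.5, 0.6, -2.7]
grip_width: 0.272
```

```bash
cat > look.py <<'E'
from h import *
import sys,pickle
t=sys.argv[1]
o=manip.get_obs();print(o['position'],o['ee_rot'],o['ft_force'],o['grip_width'],o['clock'])
q,e,f=shot('wrist');pickle.dump((q,e,f,o),open('w_%s.pkl'%t,'wb'))
p,d,c=shot('scene');pickle.dump((p,d,c,o),open('s_%s.pkl'%t,'wb'))
u,v=map(int,proj(c,(0.48,.15,.14)))
a=cv2.resize(p[v-75:v+75,u-90:u+90],(576,480),interpolation=cv2.INTER_CUBIC)
save(q,'w_%s.png'%t);save(a,'s_%s.png'%t)
E
python3 look.py a
```

```text
[0.41481736 0.13945231 0.25223798] [ 9.93122134e-01  1.17082958e-01 -7.04097217e-05  5.01270571e-05] [ 0.45445268  0.64153286 -2.74554457] 0.27247172131101444 8.4
```

View pics/w_a.png

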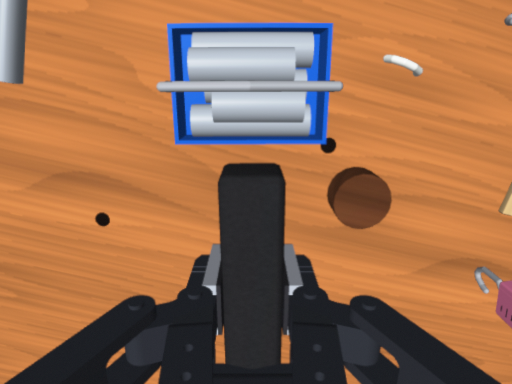

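View pics/s_a.png

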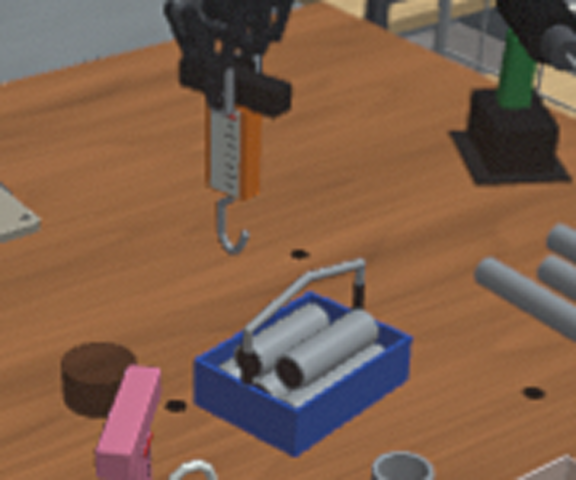

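```bash
cat > bail.py <<'E'
from h import *
import sys,pickle
from scipy.spatial.transform import Rotation as Ro
t=sys.argv[1]
q,e,f,o=pickle.load(open('w_%s.pkl'%t,'rb'))
T=Ro.from_quat(o['ee_rot']).as_matrix();tool=lambda P:T.T@(np.asarray(P)-o['position'])
pts=[]
for v in range(0,384):
    for u in range(90,420):
        if e[v,u]>0:
            P=atd(f,u,v,e[v,u])
            if .088<P[2]<.125 and abs(P[0]-.492)<.04 and abs(P[1]-.16)<.1: pts.append(tool(P))
P=np.array(pts);print('n',len(P))
if len(P):
    y=P[:,1]
    a=np.polyfit(y,P[:,0],1);print('bail tool: y',y.min(),y.max(),'slope',a,'x at mid',np.polyval(a,(y.min()+y.max())/2))
    top=P[np.abs(y-(y.min()+y.max())/2)<.01];print('top z world',o['position'][2]-top[:,2].min(), top[:,0].min(),top[:,0].max())
# rim
h=cv2.cvtColor(q,cv2.COLOR_RGB2HSV);m=((h[...,0]>105)&(h[...,0]<130)&(h[...,1]>120)).astype(np.uint8)
m=cv2.morphologyEx(m,cv2.MORPH_CLOSE,np.ones((25,25)))
cs,_=cv2.findContours(m,cv2.RETR_EXTERNAL,cv2.CHAIN_APPROX_NONE)
k=max(cs,key=cv2.contourArea)[:,0]
W=np.array([tool(onz(f,u,v,.045))[:2]*1000 for u,v in k],np.float32);print('rim tool mm',cv2.minAreaRect(W))
# scene hook: points near the hook
p,d,c,o2=pickle.load(open('s_%s.pkl'%t,'rb'))
G=[]
for v in range(60,260):
    for u in range(180,360):
        if d[v,u]>0:
            L=tool(atd(c,u,v,d[v,u]))
            if abs(L[0])<.025 and abs(L[1])<.02 and .088<L[2]<.17: G.append(L)
G=np.array(G)
if len(G):
  print('scene hook tool: n',len(G),'x',G[:,0].min(),G[:,0].max(),'y',np.median(G[:,1]),'z',G[:,2].max())
  b=G[G[:,2]>.135];print('bend x',b[:,0].min(),b[:,0].max(),'y',np.median(b[:,1]))
E
python3 bail.py a
```

```text
n 1984
bail tool: y -0.07622432603285763 0.07221605262941573 slope [0.0022626  0.07929729] x at mid 0.07929275869611466
top z world 0.11801556233797059 0.07546151409136145 0.08275354793407312
rim tool mm ((79.00779724121094, -1.035308837890625), (151.13827514648438, 110.1277084350586), 89.96082305908203)
scene hook tool: n 78 x -0.022722427282960738 0.02321611937106986 y 0.0029312645262165584 z 0.14793317802783398
bend x -0.011462953843267796 0.012298872937441323 y 0.0026444821527821325
```

>>> jog_arm(steps=[0.01,0.003,0,0.003,0,0.01,0.008,-0.001,0.009,0,0.01,0.014,-0.001,0.016,0,0.01,0.02,-0.001,0.022,0,0.01,0.025,-0.001,0.026,0,0.01,0.029,-0.001,0.028,0,0.01,0.034,-0.001,0.029,0,0.01,0.038,-0.001,0.029,0,0.01,0.04,-0.001,0.029,0,0.01,0.04,-0.001,0.029,0])

```text
clock: 9.5
position: [0.4536, 0.1505, 0.2234]
ee_rot: [0.993, 0.118, 0.0, -0.0]
ft_force: [-0.4, 0.3, -2.3]
grip_width: 0.273
```

```bash
python3 look.py b; python3 bail.py b
```

```text
[0.45358929 0.15045845 0.223426  ] [ 9.93053459e-01  1.17663982e-01  9.05191267e-05 -7.58147322e-05] [-0.43608978  0.29290106 -2.25329379] 0.2734002547022335 9.5
n 2175
bail tool: y -0.07411482730349733 0.07425082314264377 slope [0.00080044 0.039285  ] x at mid 0.03928505487933254
top z world 0.11789582818439284 0.03480571830772795 0.04289204528655383
rim tool mm ((38.20465087890625, 0.6797637939453125), (110.26752471923828, 151.04615783691406), 0.029880503192543983)
scene hook tool: n 117 x -0.02123478360304075 0.024492869526942802 y 0.0029064659246223388 z 0.16542559356530012
bend x -0.010917889725124115 0.024492869526942802 y 0.001663965656818216
```

View pics/s_b.png

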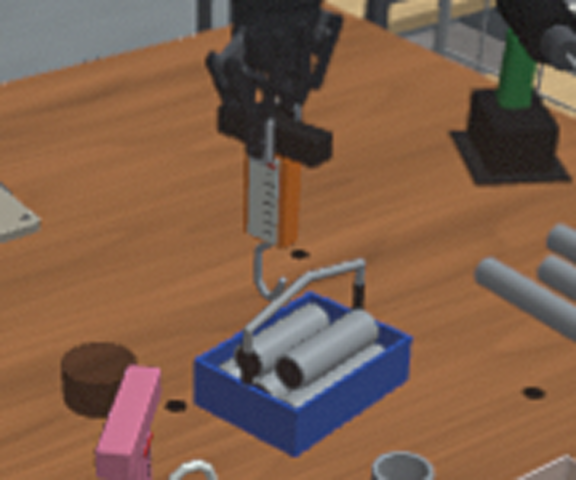

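>>> jog_arm(steps=[0.01,0.003,0,0,0,0.01,0.008,0,0,0,0.01,0.013,0,0,0,0.01,0.018,0,0,0,0.01,0.023,0,0,0,0.01,0.028,0,0,0,0.01,0.033,0,0,0,0.01,0.036,0,0,0,0.01,0.038,0,0,0,0.01,0.038,0,0,0])

```text
clock: 10.6
position: [0.4904, 0.1593, 0.2232]
ee_rot: [0.993, 0.118, -0.0, -0.0]
ft_force: [-0.1, -0.9, -3.0]
grip_width: 0.272
```

```bash
python3 look.py c; python3 bail.py c
```

```text
[0.49042989 0.15927697 0.22324463] [ 9.93054186e-01  1.17657888e-01 -5.18998559e-05 -4.96600350e-05] [-0.13019803 -0.91486156 -3.00203926] 0.27160245609985806 10.6
n 1237
bail tool: y -0.0742640948556105 0.07445851206237139 slope [0.00103413 0.00245775] x at mid 0.0024578526076202384Traceback (most recent call last):
  File "bail.py", line 17, in <module>
    top=P[np.abs(y-(y.min()+y.max())/2)<.01];print('top z world',o['position'][2]-top[:,2].min(), top[:,0].min(),top[:,0].max())
                                                                                  ~~~~~~~~~~~~^^
    return umr_minimum(a, axis, None, out, keepdims, initial, where)
ValueError: zero-size array to reduction operation minimum which has no identity
```

View pics/s_c.png

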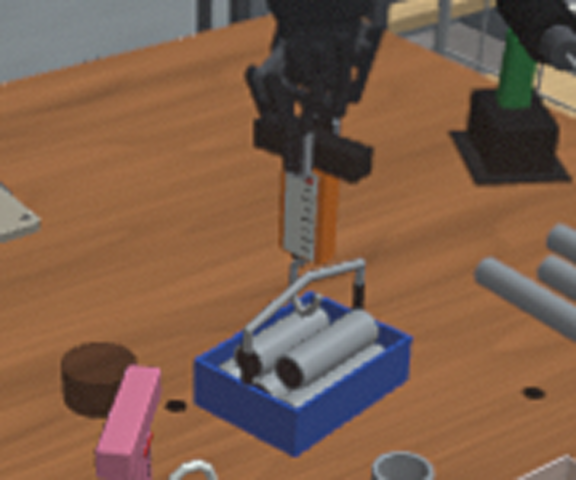

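View pics/w_c.png

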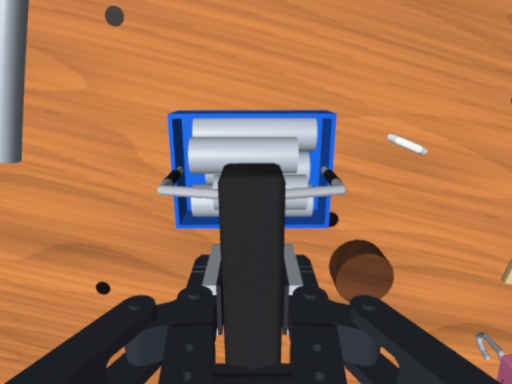

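```bash
cat > track.py <<'E'
from h import *
import sys,pickle
from scipy.spatial.transform import Rotation as Ro
t=sys.argv[1]
def tr(q,e,f,o):
    T=Ro.from_quat(o['ee_rot']).as_matrix();B=np.array([.492,.1602,0])
    Z=[];Y=[]
    R=np.array([[.972,.233,0],[-.233,.972,0],[0,0,1]])
    rim=[]
    for v in range(0,384,1):
        for u in range(100,420):
            if e[v,u]>0:
                P=R@(atd(f,u,v,e[v,u])-B)
                if .03<abs(P[1])<.06 and abs(P[0])<.012 and .09<P[2]<.16: Z.append(P)
                if abs(P[1])<.085 and .04<P[0]<.062 and .03<P[2]<.09 and q[v,u,2]>100 and int(q[v,u,2])-int(q[v,u,0])>70: rim.append(P)
    Z=np.array(Z);rim=np.array(rim)
    out=[len(Z)]
    if len(Z): out+=[np.median(Z[:,2])]
    for s in (-1,1):
        z=Z[Z[:,1]*s>0]; 
        if len(z): out+=[s,np.median(z[:,2]),np.median(z[:,0])]
    print('bail n,z, sides(z,x):',np.round(out,4),'rim',len(rim),np.round(np.median(rim,0),4) if len(rim) else '')
def sc(p):
    h=cv2.cvtColor(p,cv2.COLOR_RGB2HSV);m=((h[...,0]>105)&(h[...,0]<130)&(h[...,1]>120));m[:100]=0;m[250:]=0;m[:,:240]=0;m[:,350:]=0
    v,u=np.nonzero(m);print('scene blue n,u,v',len(u),u.mean().round(2),v.mean().round(2),'bottom',v.max())
if __name__=='__main__':
    q,e,f,o=pickle.load(open('w_%s.pkl'%t,'rb'));tr(q,e,f,o);sc(pickle.load(open('s_%s.pkl'%t,'rb'))[0])
E
python3 track.py b;python3 track.py c
```

```text
bail n,z, sides(z,x): [ 8.650e+02  1.049e-01 -1.000e+00  1.052e-01 -2.000e-04  1.000e+00
  1.048e-01 -3.000e-04] rim 1044 [ 0.0515 -0.0025  0.0451]
scene blue n,u,v 1106 296.45 187.2 bottom 207
bail n,z, sides(z,x): [ 7.780e+02  1.047e-01 -1.000e+00  1.049e-01  1.100e-03  1.000e+00
  1.047e-01  1.000e-03] rim 1137 [ 0.052  -0.0017  0.0452]
scene blue n,u,v 1089 296.48 187.56 bottom 207
```

>>> jog_arm(steps=[0.01,0.001,0,0,0,0.01,0.001,0,-0.002,0,0.01,0.001,0,-0.005,0,0.01,0.001,0,-0.009,0,0.01,0.001,0,-0.013,0,0.01,0.001,0,-0.016,0,0.01,0.001,0,-0.019,0,0.01,0.001,0,-0.021,0,0.01,0.001,0,-0.022,0,0.01,0.001,0,-0.022,0])

```text
clock: 11.7
position: [0.4913, 0.1595, 0.2454]
ee_rot: [0.993, 0.118, 0.0, 0.0]
ft_force: [0.0, -0.0, -2.4]
grip_width: 0.271
```

```bash
python3 look.py d; python3 track.py d
```

```text
[0.49128525 0.15946076 0.24537028] [9.93058844e-01 1.17618559e-01 6.60893396e-05 5.40380463e-05] [ 0.03280277 -0.02834814 -2.43394329] 0.2710646203121575 11.7
bail n,z, sides(z,x): [ 6.550e+02  1.050e-01 -1.000e+00  1.052e-01  1.000e-03  1.000e+00
  1.048e-01  8.000e-04] rim 948 [0.052  0.001  0.0453]
scene blue n,u,v 1105 296.47 187.23 bottom 207
```

View pics/s_d.png

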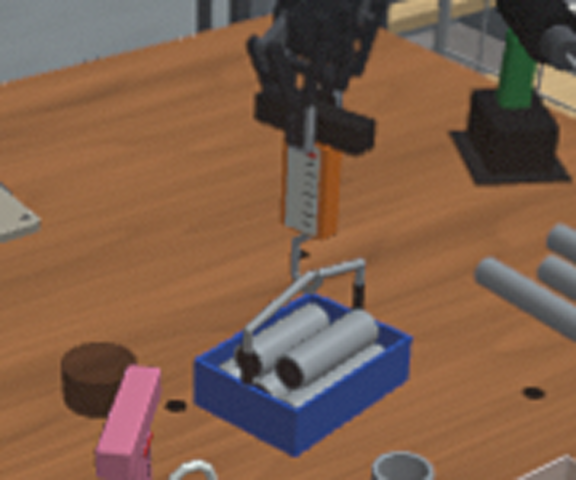

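>>> jog_arm(steps=[0.01,0,0,-0.001,0,0.01,0,0,-0.003,0,0.01,0,0,-0.005,0,0.01,0,0,-0.007,0,0.01,0,0,-0.01,0,0.01,0,0,-0.013,0,0.01,0,0,-0.016,0,0.01,0,0,-0.018,0,0.01,0,0,-0.02,0,0.01,0,0,-0.02,0])

```text
clock: 12.8
position: [0.4913, 0.1595, 0.2655]
ee_rot: [0.993, 0.118, 0.0, 0.0]
ft_force: [0.3, 0.3, -4.3]
grip_width: 0.274
```

```bash
python3 look.py e; python3 track.py e
```

```text
[0.49129308 0.15949088 0.26547972] [9.93057677e-01 1.17628402e-01 8.54260476e-05 3.52349466e-05] [ 0.29884669  0.27804421 -4.25098666] 0.27393290147990507 12.8
bail n,z, sides(z,x): [ 5.550e+02  1.050e-01 -1.000e+00  1.050e-01  8.000e-04  1.000e+00
  1.048e-01  6.000e-04] rim 895 [ 0.0522 -0.0058  0.0452]
scene blue n,u,v 1106 296.47 187.2 bottom 207
```

View pics/s_e.png

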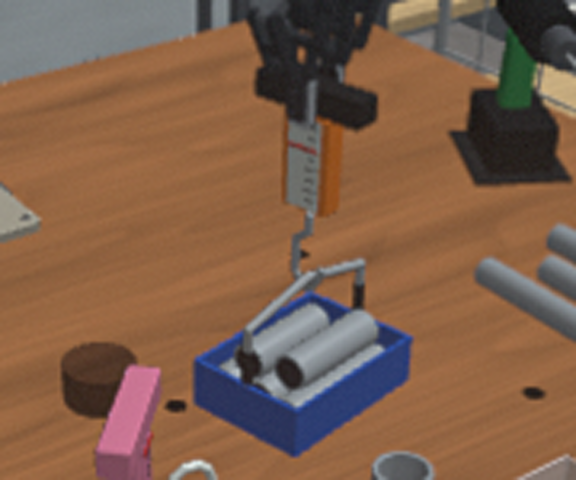

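>>> jog_arm(steps=[0.01,0,0,-0.001,0,0.01,0,0,-0.002,0,0.01,0,0,-0.003,0,0.01,0,0,-0.004,0,0.01,0,0,-0.006,0,0.01,0,0,-0.007,0,0.01,0,0,-0.008,0,0.01,0,0,-0.009,0,0.01,0,0,-0.01,0,0.01,0,0,-0.01,0])

```text
clock: 13.9
position: [0.4913, 0.1594, 0.2754]
ee_rot: [0.993, 0.118, 0.0, 0.0]
ft_force: [-0.9, -0.2, -6.1]
grip_width: 0.277
```

```bash
python3 look.py f; python3 track.py f
```

```text
[0.49127831 0.15944002 0.27537317] [9.93055481e-01 1.17646952e-01 2.28914873e-05 7.92471978e-05] [-0.9435199  -0.20119874 -6.05312246] 0.2766463277453567 13.9
bail n,z, sides(z,x): [ 5.240e+02  1.048e-01 -1.000e+00  1.051e-01  6.000e-04  1.000e+00
  1.047e-01  4.000e-04] rim 829 [ 0.0524 -0.0019  0.0452]
scene blue n,u,v 1106 296.47 187.17 bottom 207
```

>>> jog_arm(steps=[0.01,0,0,-0.001,0,0.01,0,0,-0.002,0,0.01,0,0,-0.003,0,0.01,0,0,-0.004,0,0.01,0,0,-0.006,0,0.01,0,0,-0.007,0,0.01,0,0,-0.008,0,0.01,0,0,-0.009,0,0.01,0,0,-0.01,0,0.01,0,0,-0.01,0])

```text
clock: 15.0
position: [0.4913, 0.1595, 0.2854]
ee_rot: [0.993, 0.118, 0.0, 0.0]
ft_force: [0.3, -0.7, -6.0]
grip_width: 0.274
```

```bash
python3 look.py g; python3 track.py g
```

```text
[0.49129851 0.15947332 0.28543623] [9.93057023e-01 1.17633908e-01 1.01232493e-04 4.54506671e-05] [ 0.26102742 -0.71063182 -6.03603467] 0.27402248217965924 15.0
bail n,z, sides(z,x): [ 5.110e+02  1.123e-01 -1.000e+00  1.127e-01 -1.000e-04  1.000e+00
  1.117e-01  1.200e-03] rim 950 [ 0.0534 -0.0034  0.0529]
scene blue n,u,v 1123 296.95 185.25 bottom 205
```

>>> jog_arm(steps=[0.01,0,0,-0.0005,0,0.01,0,0,-0.001,0,0.01,0,0,-0.002,0,0.01,0,0,-0.003,0,0.01,0,0,-0.004,0,0.01,0,0,-0.0045,0,0.01,0,0,-0.0045,0,0.01,0,0,-0.0045,0,0.01,0,0,-0.0045,0,0.01,0,0,-0.0045,0])

```text
clock: 16.1
position: [0.4912, 0.1595, 0.2897]
ee_rot: [0.993, 0.118, -0.0, 0.0]
ft_force: [0.2, 0.6, -6.1]
grip_width: 0.275
```

```bash
python3 look.py h; python3 track.py h
```

```text
[0.49124558 0.15945958 0.28974303] [ 9.93054819e-01  1.17652557e-01 -1.80328135e-05  3.74015370e-05] [ 0.16675214  0.56345432 -6.13637553] 0.27496350280395415 16.1
bail n,z, sides(z,x): [ 5.050e+02  1.161e-01 -1.000e+00  1.168e-01  1.000e-04  1.000e+00
  1.152e-01  9.000e-04] rim 990 [ 0.0532 -0.0051  0.0567]
scene blue n,u,v 1128 296.64 183.96 bottom 204
```

View pics/s_h.png

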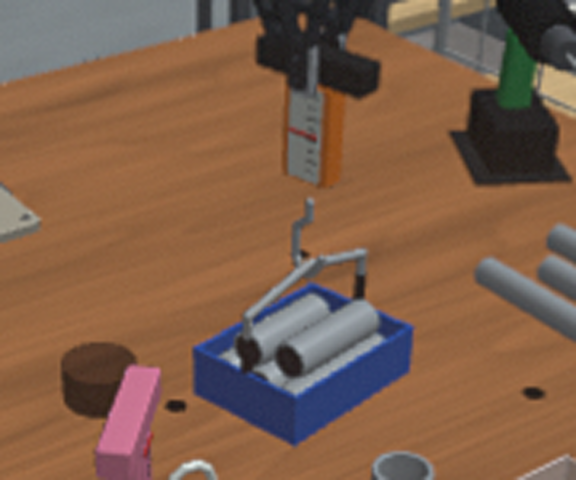

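>>> jog_arm(steps=[0.01,0,0,0,0,0.01,0,0,0,0,0.01,0,0,0,0,0.01,0,0,0,0,0.01,0,0,0,0,0.01,0,0,0,0,0.01,0,0,0,0,0.01,0,0,0,0,0.01,0,0,0,0,0.01,0,0,0,0])

```text
clock: 17.2
position: [0.4913, 0.1595, 0.2898]
ee_rot: [0.993, 0.118, 0.0, 0.0]
ft_force: [0.6, 0.6, -5.6]
grip_width: 0.276
```

```bash
python3 look.py i; python3 track.py i
```

```text
[0.49125844 0.15945819 0.28979487] [9.93057575e-01 1.17629291e-01 7.37090101e-06 4.13770607e-05] [ 0.60662921  0.63061784 -5.60877395] 0.275538096910317 17.2
bail n,z, sides(z,x): [ 5.020e+02  1.161e-01 -1.000e+00  1.167e-01  0.000e+00  1.000e+00
  1.153e-01  9.000e-04] rim 984 [ 0.0533 -0.0051  0.0567]
scene blue n,u,v 1129 296.71 183.93 bottom 204
```

>>> jog_arm(steps=[0.01,0,0,0,0,0.01,0,0,0,0,0.01,0,0,0,0,0.01,0,0,0,0,0.01,0,0,0,0,0.01,0,0,0,0,0.01,0,0,0,0,0.01,0,0,0,0,0.01,0,0,0,0,0.01,0,0,0,0])

```text
clock: 18.3
position: [0.4913, 0.1594, 0.2898]
ee_rot: [0.993, 0.118, 0.0, 0.0]
ft_force: [0.4, -0.4, -6.1]
grip_width: 0.269
```

>>> jog_arm(steps=[0.01,0,0,0,0,0.01,0,0,0,0,0.01,0,0,0,0,0.01,0,0,0,0,0.01,0,0,0,0,0.01,0,0,0,0,0.01,0,0,0,0,0.01,0,0,0,0,0.01,0,0,0,0,0.01,0,0,0,0])

```text
clock: 19.3
position: [0.4913, 0.1595, 0.2898]
ee_rot: [0.993, 0.118, 0.0, 0.0]
ft_force: [0.2, 0.2, -6.1]
grip_width: 0.273
```

```bash
python3 look.py j; python3 track.py j
```

```text
[0.49127043 0.15947124 0.28980943] [9.93058302e-01 1.17623156e-01 3.72199750e-05 3.85190495e-05] [ 0.1508545   0.19754637 -6.14877596] 0.27256401240772804 19.3
bail n,z, sides(z,x): [ 5.030e+02  1.162e-01 -1.000e+00  1.170e-01  1.000e-04  1.000e+00
  1.153e-01  9.000e-04] rim 987 [ 0.0533 -0.006   0.0567]
scene blue n,u,v 1131 296.68 183.94 bottom 204
```

>>> jog_arm(steps=[0.01,0,0,0.001,0,0.01,0,0,0.002,0,0.01,0,0,0.0035,0,0.01,0,0,0.005,0,0.01,0,0,0.0065,0,0.01,0,0,0.008,0,0.01,0,0,0.009,0,0.01,0,0,0.01,0,0.01,0,0,0.011,0,0.01,0,0,0.012,0])

```text
clock: 20.4
position: [0.4913, 0.1595, 0.2778]
ee_rot: [0.993, 0.118, 0.0, 0.0]
ft_force: [-0.1, 0.1, -5.9]
grip_width: 0.273
```

>>> jog_arm(steps=[0.01,0,0,0.001,0,0.01,0,0,0.0025,0,0.01,0,0,0.0045,0,0.01,0,0,0.0065,0,0.01,0,0,0.009,0,0.01,0,0,0.0115,0,0.01,0,0,0.014,0,0.01,0,0,0.016,0,0.01,0,0,0.0175,0,0.01,0,0,0.018,0])

```text
clock: 21.4
position: [0.4913, 0.1595, 0.2597]
ee_rot: [0.993, 0.118, 0.0, 0.0]
ft_force: [1.3, 0.2, -3.2]
grip_width: 0.275
```

```bash
python3 look.py k; python3 track.py k
```

```text
[0.49130965 0.15950355 0.2597172 ] [9.93055444e-01 1.17647264e-01 8.37656931e-05 1.32825340e-05] [ 1.31589628  0.21890228 -3.19922494] 0.2752644255543016 21.4
bail n,z, sides(z,x): [ 5.740e+02  1.049e-01 -1.000e+00  1.050e-01  7.000e-04  1.000e+00
  1.048e-01  1.200e-03] rim 904 [0.0527 0.0012 0.0452]
scene blue n,u,v 1103 296.53 187.25 bottom 207
```

>>> jog_arm(steps=[0.01,0,0,0.002,0,0.01,0,0,0.005,0,0.01,0,0,0.01,0,0.01,0,0,0.015,0,0.01,0,0,0.02,0,0.01,0,0,0.025,0,0.01,0,0,0.03,0,0.01,0,0,0.034,0,0.01,0,0,0.036,0,0.01,0,0,0.036,0])

```text
clock: 22.5
position: [0.4912, 0.1594, 0.2235]
ee_rot: [0.993, 0.118, -0.0, 0.0]
ft_force: [-0.1, 0.0, -1.2]
grip_width: 0.275
```

```bash
python3 look.py l; python3 track.py l
```

```text
[0.49117067 0.15941532 0.22350853] [ 9.93056076e-01  1.17641783e-01 -1.99672291e-04  3.15406467e-05] [-0.08938206  0.03054253 -1.2267934 ] 0.275209209168027 22.5
bail n,z, sides(z,x): [ 7.770e+02  1.047e-01 -1.000e+00  1.048e-01  9.000e-04  1.000e+00
  1.043e-01  1.600e-03] rim 1150 [ 0.0526 -0.0026  0.0452]
scene blue n,u,v 1093 296.45 187.55 bottom 207
```

View pics/s_l.png

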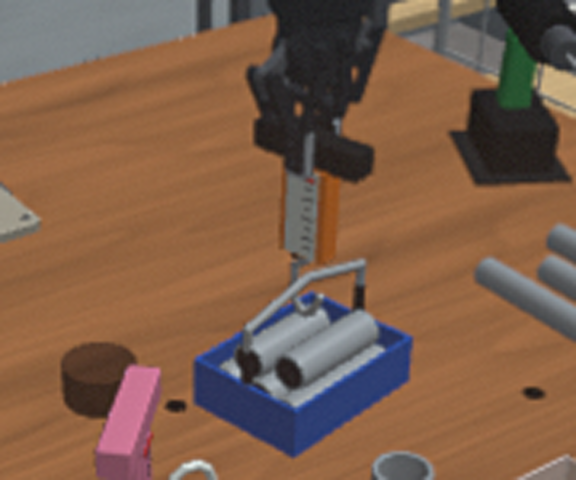

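>>> jog_arm(steps=[0.01,-0.002,0,0,0,0.01,-0.006,0,0,0,0.01,-0.011,0,0,0,0.01,-0.016,0,0,0,0.01,-0.021,0,0,0,0.01,-0.027,0,0,0,0.01,-0.033,0,0,0,0.01,-0.039,0,0,0,0.01,-0.044,0,0,0,0.01,-0.046,0,0,0])

```text
clock: 23.6
position: [0.4461, 0.1486, 0.2239]
ee_rot: [0.993, 0.118, 0.0, 0.0]
ft_force: [0.6, -0.9, -2.0]
grip_width: 0.274
```

```bash
python3 look.py m; python3 track.py m; python3 bail.py m
```

```text
[0.44607277 0.14855046 0.22385522] [9.93059541e-01 1.17612404e-01 8.46742922e-05 2.52551243e-04] [ 0.63242144 -0.86516711 -1.99864266] 0.2740421490328433 23.6
bail n,z, sides(z,x): [ 8.770e+02  1.050e-01 -1.000e+00  1.050e-01 -3.000e-04  1.000e+00
  1.049e-01  4.000e-04] rim 1148 [ 0.052  -0.001   0.0452]
scene blue n,u,v 1107 296.56 187.23 bottom 207
n 2207
bail tool: y -0.07434409373606608 0.07456345799594552 slope [-0.0078248   0.04729695] x at mid 0.04729609618215466
top z world 0.1177789189689209 0.04323801678249931 0.05100489210162113
rim tool mm ((46.501407623291016, 0.406402587890625), (110.50887298583984, 151.01112365722656), 0.36855894327163696)
scene hook tool: n 84 x -0.014457308805344895 0.024694598525995187 y 0.0029115984281130867 z 0.16547426670155563
bend x -0.010491964999854575 0.024694598525995187 y 0.0022972262036214065
```

View pics/s_m.png

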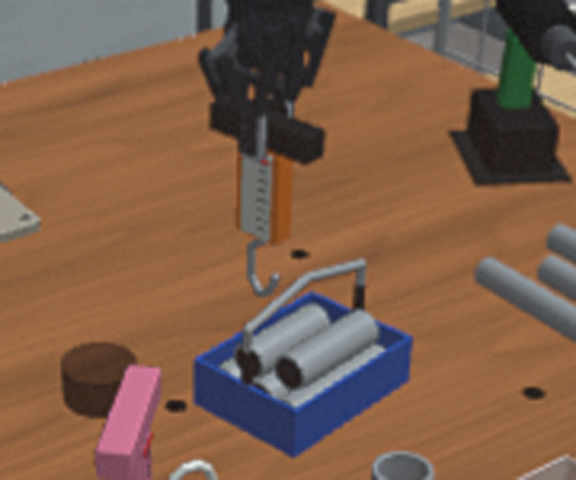

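>>> jog_arm(steps=[0.01,-0.003,0,-0.004,0,0.01,-0.008,0.01,-0.012,0.01,0.01,-0.013,0.025,-0.022,0.03,0.01,-0.018,0.05,-0.03,0.05,0.01,-0.023,0.08,-0.034,0.075,0.01,-0.028,0.11,-0.036,0.1,0.01,-0.032,0.14,-0.036,0.125,0.01,-0.036,0.17,-0.036,0.15,0.01,-0.04,0.2,-0.036,0.175,0.01,-0.042,0.23,-0.036,0.2])

```text
clock: 24.7
position: [0.4593, -0.0868, 0.2606]
ee_rot: [1.0, 0.017, 0.0, 0.0]
ft_force: [1.2, 0.2, -1.6]
grip_width: 0.271
```

```bash
python3 - <<'E'
from h import *
from scipy.spatial.transform import Rotation as Ro
o=manip.get_obs();T=Ro.from_quat(o['ee_rot']).as_matrix()
print(o['position'],np.arctan2(T[1,0],T[0,0]),T.T@(np.array([.485,-.2126,.2585])-o['position']))
E
```

```text
[ 0.45926676 -0.08682772  0.26060284] 0.033694593286922946 [0.02147981 0.12656663 0.00218948]
```

>>> jog_arm(steps=[0.01,0.006,0.025,0,0.01,0.01,0.012,0.045,0,0.02,0.01,0.018,0.06,0,0.03,0.01,0.021,0.075,0,0.034,0.01,0.0215,0.09,0,0.034,0.01,0.0215,0.105,0,0.034,0.01,0.0215,0.117,0,0.034,0.01,0.0215,0.125,0,0.034,0.01,0.0215,0.128,0,0.034,0.01,0.0215,0.128,0,0.034])

```text
clock: 25.7
position: [0.4855, -0.212, 0.2598]
ee_rot: [1.0, 0.001, 0.0, -0.0]
ft_force: [-1.1, -0.2, -2.9]
grip_width: 0.274
```

```bash
python3 - <<'E'
from h import *
from scipy.spatial.transform import Rotation as Ro
o=manip.get_obs();T=Ro.from_quat(o['ee_rot']).as_matrix()
print(o['position'],np.arctan2(T[1,0],T[0,0]),T.T@(np.array([.485,-.2126,.1625])-o['position']))
p,d,c=shot('wrist');save(p,'w_n.png')
E
```

```text
[ 0.48546237 -0.21200418  0.25983159] 0.0016316793578351257 [-0.00046729  0.00059843  0.09733155]
```

View pics/w_n.png

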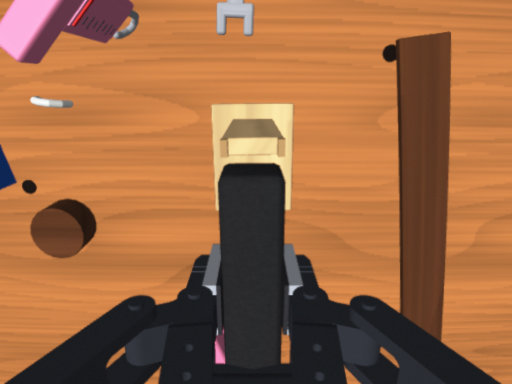

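>>> jog_arm(steps=[0.01,0,0.0005,0.005,0,0.01,-0.0005,0.0005,0.015,0,0.01,-0.0005,0.0005,0.03,0,0.01,-0.0005,0.0005,0.045,0,0.01,-0.0005,0.0005,0.06,0,0.01,-0.0005,0.0005,0.072,0,0.01,-0.0005,0.0005,0.081,0,0.01,-0.0005,0.0005,0.087,0,0.01,-0.0005,0.0005,0.09,0,0.01,-0.0005,0.0005,0.091,0])

```text
clock: 26.75
position: [0.4851, -0.2124, 0.1688]
ee_rot: [1.0, 0.001, 0.0, 0.0]
ft_force: [0.5, 0.0, -1.9]
grip_width: 0.278
```

>>> jog_arm(steps=[0.01,0,0,0.001,0,0.01,0,0,0.0015,0,0.01,0,0,0.002,0,0.01,0,0,0.0025,0,0.01,0,0,0.003,0,0.01,0,0,0.0035,0,0.01,0,0,0.004,0,0.01,0,0,0.0045,0,0.01,0,0,0.005,0,0.01,0,0,0.005,0])

```text
clock: 27.75
position: [0.485, -0.2124, 0.1637]
ee_rot: [1.0, 0.001, -0.0, -0.0]
ft_force: [-0.0, 0.1, -3.0]
grip_width: 0.276
```

```bash
python3 - <<'E'
from h import *
o=manip.get_obs();print(o['position'],o['ft_force'])
p,d,c=shot('wrist');save(p,'w_o.png')
o=manip.get_obs();print(o['position'],o['ft_force'])
E
```

```text
[ 0.48498842 -0.21235991  0.16372173] [-0.03849516  0.13542339 -2.96449304]
[ 0.4849812  -0.21237458  0.16376307] [ 0.62785507 -0.21912886 -2.45796724]
```

View pics/w_o.png

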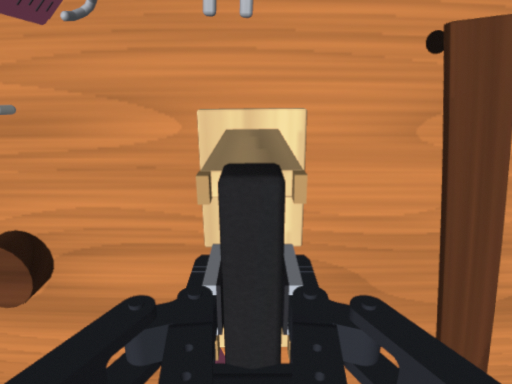

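>>> jog_arm(steps=[0.01,0,0,0.0003,0,0.01,0,0,0.0006,0,0.01,0,0,0.0009,0,0.01,0,0,0.0012,0,0.01,0,0,0.0015,0,0.01,0,0,0.0015,0,0.01,0,0,0.0015,0,0.01,0,0,0.0015,0,0.01,0,0,0.0015,0,0.01,0,0,0.0015,0])

```text
clock: 28.8
position: [0.485, -0.2124, 0.1625]
ee_rot: [1.0, 0.001, 0.0, 0.0]
ft_force: [-2.3, 0.7, 2.6]
grip_width: 0.274
```

>>> jog_arm(steps=[0.024,0,0,0,0,0.026,0,0,0,0,0.03,0,0,0,0,0.035,0,0,0,0,0.04,0,0,0,0,0.05,0,0,0,0,0.06,0,0,0,0,0.07,0,0,0,0,0.08,0,0,0,0,0.085,0,0,0,0])

```text
clock: 29.8
position: [0.485, -0.2124, 0.1623]
ee_rot: [1.0, 0.001, 0.0, 0.0]
ft_force: [-0.1, -1.1, 0.5]
grip_width: 0.998
```

```bash
python3 - <<'E'
from h import *
p,d,c=shot('wrist');save(p,'w_p.png')
o=manip.get_obs();print(o['position'],o['ft_force'],o['grip_width'])
E
```

```text
[ 0.48502261 -0.21238855  0.16233604] [-0.26163558  0.31763379  0.4050416 ] 0.9967234365594929
```

View pics/w_p.png

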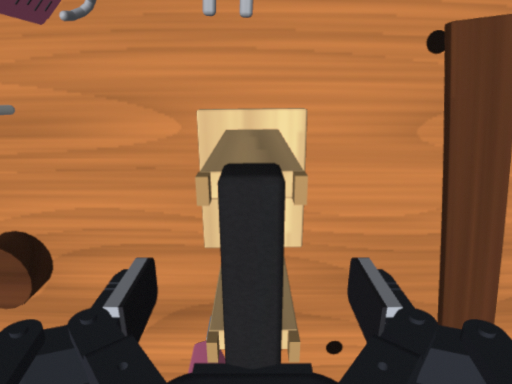

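Bar lies in the channel and the fingers stand well clear. Now I back straight up and aside for a final look.

>>> jog_arm(steps=[0.085,0,0,-0.005,0,0.085,0,0,-0.015,0,0.085,0,0,-0.03,0,0.085,0,0,-0.05,0,0.085,0,0,-0.07,0,0.085,0,0,-0.09,0,0.085,0,0,-0.11,0,0.085,0,0,-0.125,0,0.085,0,0,-0.135,0,0.085,0,0,-0.138,0])

```text
clock: 30.85
position: [0.4854, -0.2124, 0.3021]
ee_rot: [1.0, 0.001, 0.001, 0.001]
ft_force: [-0.6, 0.9, -0.9]
grip_width: 0.993
```

>>> jog_arm(steps=[0.085,0.002,-0.02,0,0,0.085,0.005,-0.045,0,0,0.085,0.008,-0.075,0,0,0.085,0.01,-0.105,0,0,0.085,0.012,-0.13,0,0,0.085,0.013,-0.15,0,0,0.085,0.013,-0.16,0,0,0.085,0.013,-0.16,0,0,0.085,0.013,-0.16,0,0,0.085,0.013,-0.16,0,0])

```text
clock: 31.85
position: [0.4976, -0.0538, 0.3001]
ee_rot: [1.0, -0.0, -0.0, 0.0]
ft_force: [0.1, 0.0, 0.0]
grip_width: 0.997
```

```bash
python3 - <<'E'
from h import *
import pickle
def bar(p,d,c):
    P=np.array([atd(c,u,v,d[v,u]) for v in range(100,300) for u in range(380,500) if p[v,u].max()<60 and d[v,u]>0])
    P=P[(P[:,2]>.17)&(P[:,2]<.185)];print(len(P),np.median(P[:,2]),cv2.minAreaRect((P[:,:2]*1000).astype(np.float32)))
p,d,c=pickle.load(open('w2.pkl','rb'));bar(p,d,c)
p,d,c=shot('wrist');bar(p,d,c);save(p,'w_q.png');o=manip.get_obs()
pickle.dump((p,d,c,o),open('w_q.pkl','wb'))
h=lambda p:None
for f in ['w2.pkl','w_q.pkl']:
    r=pickle.load(open(f,'rb'));p,d,c=r[:3]
    k=cv2.cvtColor(p,cv2.COLOR_RGB2HSV);m=((k[...,0]>105)&(k[...,0]<130)&(k[...,1]>120)).astype(np.uint8);m[260:]=0
    v,u=np.nonzero(m);print('blue max u',u.max(),[onz(c,u[i],v[i],.045)[:2].round(4) for i in (u.argmax(),v.argmin(),v.argmax())])
s,_,_=shot('scene');save(s,'s_q.png')
E
```

```text
3652 0.1771066919409374 ((485.8237609863281, -211.62771606445312), (99.01031494140625, 23.621339797973633), 0.44247326254844666)
3694 0.1771023789032923 ((485.71990966796875, -211.79075622558594), (99.5838851928711, 24.150218963623047), 0.4593336880207062)
blue max u 155 [array([0.471 , 0.0628]), array([0.5627, 0.0859]), array([0.4211, 0.2189])]
blue max u 153 [array([0.4701, 0.0627]), array([0.5617, 0.0924]), array([0.4227, 0.2196])]
```

View pics/w_q.png

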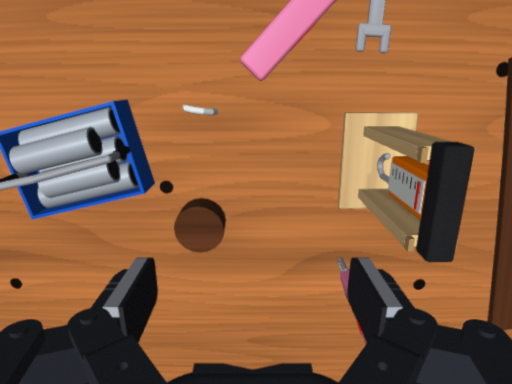

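View pics/s_q.png

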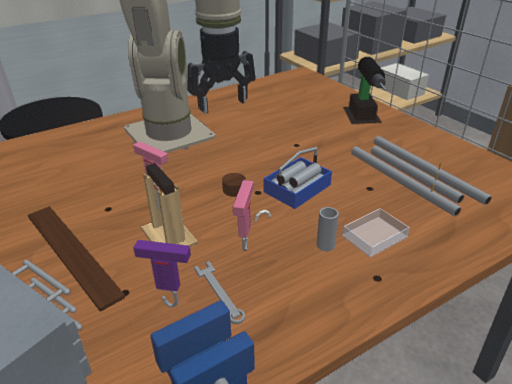

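The wrist view shows the bar back at (447,200), with its top at z 0.177 and within 0.2 mm of its first place. The tub stands at (70,160) as before, and nothing else has moved.

```bash
python3 -c "
from workcell import manip
print(manip.hand_in())"
```

```text
the job is handed in; nothing more can be done
None
```

The weighing was carried out in the order asked and handed in at about 32 s on the robot's clock.

- **Hooking and lift:** I took the orange scale from its rest, brought its hook under the tub's bail from the side and raised it slowly. The tub hung steady about 11 mm clear of the bench for over 3 s. The pull was about 3.3 N, a rough figure from how far the spring stretched before the tub lifted; I did not read it off the red pointer. The noisy wrist force (about 3.5 N extra) agrees.
- **Set-down:** The tub went back within about 1 mm of where it stood. While hanging it tilted by about 1° along its length, and this was gone once it was down.
- **Return:** The scale is back on its rest between the lips, within about 0.2 mm of where it first hung. The gripper is open and well clear.
- **Bystanders:** They look unmoved in the last scene and wrist pictures.
- **Disagreements:** The top camera put the scale's bar about 2 mm from where the wrist camera did; I followed the wrist camera. At set-down on the rest, the arm pressed with about 5 N before release. No check failed.

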